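# Refit the hob knob on its D-shaft

## Robot

A 6-joint arm with a two-finger parallel gripper is mounted at the origin on the work surface. World frame = base frame: x ahead of the robot, y to its left, z up, the work surface at z = 0. Lengths are in m, angles in rad, forces in N, time in s.
With the tool pointing down it reaches from about 0.35 to 0.975 m from the base axis. Payload 4.9 kg.
Tool frame: the origin (TCP) lies at the very end of the fingers, on their centre line; the grasp point (between the pads) lies 19 mm behind it; z points along the fingers, y is the line along which they close (so a half turn about z gives the same grasp; the last joint's range is limited). The gripper opens to 85 mm and grips with 20 to 120 N. Pads are 22 mm wide; open, the fingers measure 114 mm over their backs; the gripper's body (76 mm by 85 mm) begins 54 mm behind the grasp point. The pads swing forward as they close: fully open they stand 13 mm farther back than shut.
Start: joints at [1.082, 0.053, 1.613, -0, 1.476, -0.119], TCP at [0.226, 0.583, 0.231] pointing down, gripper open.
Joint ranges: [-3.01, 3.01], [-1.01, 2.22], [0.06, 2.58], [-1.02, 4.17], [0.09, 2.62], [-3.14, 3.14]. Speed limits (rad/s): [2.57, 2.57, 3.14, 3.14, 3.14, 3.14].

## Interface

Orientations are given as a rotation vector (axis times angle).
In Python, from station import ctrl, imaging gives the robot as it stands.
- The arm moves only by the tool play_rows, never from a script. Its argument "series" is a list of rows, each a list of 3 entries, a list of its own where there are three numbers: the opening, from 0 (shut) to 1 (fully open), then the shift along the tool's x, y, z each as a share of 0.05 m, from -1 to 1, then the turn, a rotation vector about the tool's x, y, z each as a share of 8 degrees, from -1 to 1. In form: [[grip, [dx, dy, dz], [ax, ay, az]], ...]. A call has 1 to 8 rows; each row shifts and turns the commanded pose from where the row before left it, along the tool's axes as they then stand; what a row does not reach is not made up. A row lasts 1/8 s, in which the tool goes at most 62.5 mm and 10.7 degrees, less where a joint would pass 70% of its speed; a pose out of reach is approached as far as the arm can. A call with a number of a shift or a turn outside -1 to 1 is refused whole. A call with a gripper value outside its range is refused whole. The fingers move at their own pace and stop on an object; "force" is the grip in N (left out, the last holds). Time passes only in rows, so rows that do not move let the fingers close. It gives the time, the measured TCP pose, the force, the opening and the grip force at its end, in the units of the state.
- ctrl.get_obs(): the state, without advancing time (a new reading comes with each control period).
- imaging.get_image(name): name is "side" or "top"; returns a dict with "color" (480x640x3 uint8, blue, green, red), "fx", "fy", "cx", "cy" (pixels), "extrinsics" (4x4, takes a point from world to camera coordinates). Camera axes: x right, y down, z forward; pixel columns grow to the right and rows downward; lengths in m; the calibration is good to about 2 mm. A picture is of the moment at which its call begins. There is no depth.
- ctrl.finish_job(): hands the job in; it is judged then, once.
The state is a dict: "t": time; "q": joint angles; "dq": joint speeds; "effort": joint torques, N m; "tool_pos": TCP position; "tool_rot": TCP orientation; "contact_force": force on the tool from outside, world axes, zero at the start; "wrist_torque": the same for the moment, N m; "opening": finger opening in m; "grip_force": force on a finger pad.
Only numpy, scipy, OpenCV 4.12 (cv2) and the standard library are available. Lean on these libraries where they do the work, as an engineer would, in place of code of your own. Each camera call takes 0.05 s, during which the arm holds its last target. There are 200 camera calls.

## Task

The heat knob has come off the white table-top hob. Take the black knob from the placemat, put it on the bare steel D-shaft with its red pointer line pointing to the red mark on the hob, and push it down until it snaps fully home and sits flat on the hob top. Let go of it, and leave the white knob where it lies.

Things in the scene. Friction and masses are not known exactly. Their poses are not given: they have to be found in the camera images.
- knob: Black knob, 60 g, lying bore-down on the 2 mm placemat. Origin: centre of underside; z up; x along its bar grip to the end with the red pointer line. Skirt 52 mm across, 26 mm high; bar on it 44 mm long (x), 16 mm wide (y), from 26 to 48 mm high. D-bore below, 24 mm deep, flat on the +x side, about 1 mm larger than the shaft all round, flaring 4 mm more over its lowest 5 mm.
- pointer_end (a point): The end of the knob's pointer: the top edge of its bar at the pointer end, 22 mm from the knob's axis along its x and 48 mm above its underside. With the knob home it points to the red mark painted on the hob top, 41 mm from the shaft on the side of the shaft's flat.
- shaft_foot (a point): Foot of the bare steel D-shaft, on its axis, level with the top of the fixed hob (60 mm high). z up. Shaft 16 mm across, 22 mm high, top 4 mm tapered. Its flat, 2.5 mm off the axis, faces +x, the hotplate. Two spring clips on its sides stop a loose knob, tilted, 6 mm short of home; a push of 5 to 15 N snaps it on. Home: knob origin here, its x along this x. 170 mm off in +y: a 22 mm high dial.
- white_knob: White knob of another appliance, loose on the placemat, to be left alone: round, 44 mm across, 38 mm high, with a bar 36 by 14 mm on top and a blue line. Origin: centre of underside; z up, x along its bar.
Mind the look-alikes: they are no part of the job. What is meant by the knob is not purple, and is the smaller of those in its own colour.

How it is judged:
By the outcome, as a careful person would: the job done as asked, in the order asked, and still so for the second after the job is handed in, with the robot touching nothing.
It also fails if it takes over 38 s, if anything falls off the work surface, if the arm or the gripper's body presses on something with over 40 N, if the wrist force passes 120 N, or if a joint passes its speed limit or range.

## Working session

There is one attempt and no reset: what is moved stays moved. The work goes in short steps, Python scripts to look and compute and a tool call to move; the robot and the scene stay as the last step left them, time stands still between calls to the robot, and variables do not carry over. Pictures are saved under pics/ and viewed, at most 10 in all, crops included, and the job is handed in when it is done.

Besides the shell and the picture viewer there is one more tool, called after ">>>" in YAML: its name, and indented under it one key for each argument. play_rows: Moves the arm, as the interface text tells. Shift numbers are shares of 0.05 m and turn numbers shares of 8 degrees, none past 1 either way. Its arguments: {"type":"object","properties":{"series":{"type":"array"},"force":{"type":"number"}},"required":["series"]}

```bash
mkdir -p pics
cat > h.py <<'E'
import numpy as np, cv2
from station import ctrl, imaging
def snap(n,f):
    d=imaging.get_image(n); cv2.imwrite('pics/'+f,d['color']); return d
def ray(d,u,v):
    E=np.array(d['extrinsics']);R,t=E[:3,:3],E[:3,3]
    w=R.T@np.array([(u-d['cx'])/d['fx'],(v-d['cy'])/d['fy'],1]);return -R.T@t,w
def onz(d,u,v,z):
    c,w=ray(d,u,v);return c+w*(z-c[2])/w[2]
def proj(d,p):
    E=np.array(d['extrinsics']);q=E[:3,:3]@np.array(p)+E[:3,3]
    return np.array([d['fx']*q[0]/q[2]+d['cx'],d['fy']*q[1]/q[2]+d['cy']])
def tri(d1,a,d2,b):
    A=[];y=[]
    for d,(u,v) in((d1,a),(d2,b)):
        c,w=ray(d,u,v);w/=np.linalg.norm(w);P=np.eye(3)-np.outer(w,w);A.append(P);y.append(P@c)
    s=np.linalg.lstsq(np.vstack(A),np.hstack(y),rcond=None);return s[0],s[1]**.5
E
python3 - <<'E'
from h import *
a=snap('top','t1.png');b=snap('side','s1.png')
import pickle;pickle.dump((a,b),open('d.pkl','wb'))
for d in(a,b):print(d['fx'],np.round(ray(d,320,240),3))
E
```

```text
605.5116138386081 [[ 0.435 -0.069  1.058]
 [ 0.087 -0.025 -0.996]]
584.8968605345259 [[ 0.449  0.659  0.509]
 [ 0.059 -0.864 -0.5  ]]
```

View pics/t1.png

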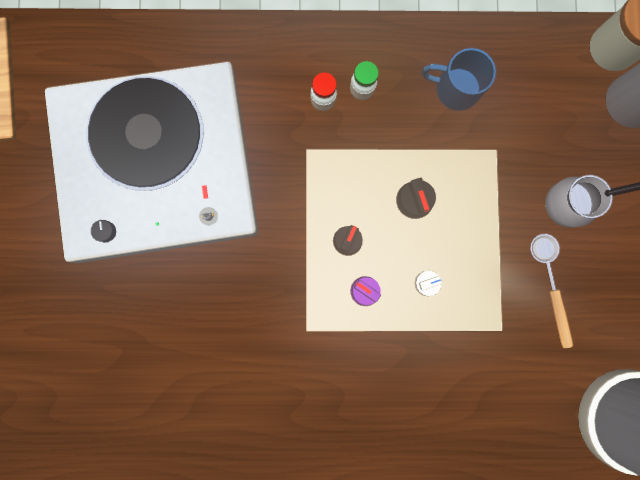

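View pics/s1.png

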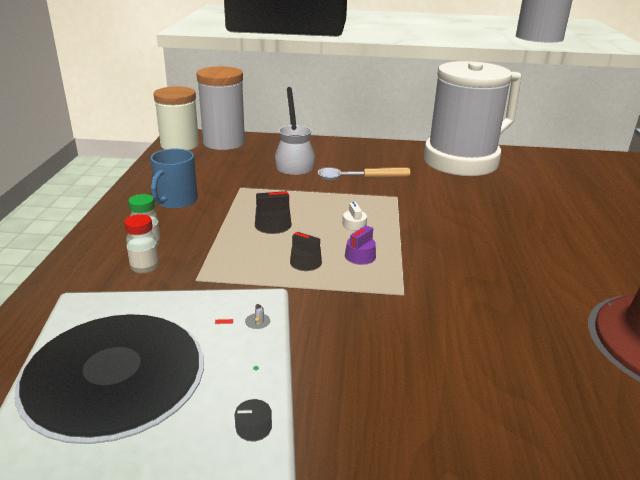

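Top view candidates: large black knob (416,198), small black knob (348,240), purple knob (366,291) and white knob (428,283). The small black one (348,240) fits, because it isn't purple and is the smaller of the two black knobs. In the side view it's at (306,251). The shaft is at (208,215) in the top view and (258,315) in the side view. I'll confirm with an enlarged crop.

Run:
```python
import cv2,numpy as np
t=cv2.imread('pics/t1.png');s=cv2.imread('pics/s1.png')
c=lambda i,u,v:cv2.resize(i[v:v+50,u:u+66],(396,300),interpolation=cv2.INTER_CUBIC)
cv2.imwrite('pics/c1.png',np.vstack([np.hstack([c(t,315,215),c(t,175,180)]),np.hstack([c(s,273,225),c(s,210,285)])]))
```

```text
(no output)
```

View pics/c1.png

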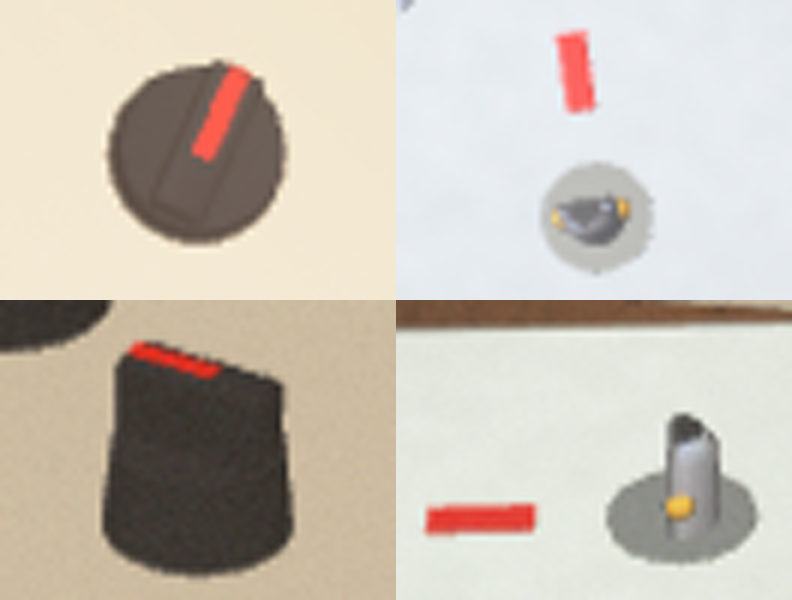

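Run:
```python
from h import *
import pickle;a,b=pickle.load(open('d.pkl','rb'))
P={}
for n,p,q in(('tip',(354.5,226.3),(295.5,233.3)),('foot',(208.5,216.2),(257.7,321.2)),('mark',(205,191.8),(224.2,321.5))):
    r=tri(a,p,b,q);P[n]=r[0];print(n,np.round(r[0],4),r[1])
print('skirt',onz(a,347.75,240.3,.028))
red=[onz(a,315+x/6,215+y/6,.050) for x,y in((237,68),(203,158))];print('red',red);v=red[0]-red[1];print(np.degrees(np.arctan2(v[1],v[0])))
s=[onz(b,*q,.05) for q in((295.5,233.3),(320.2,238.8))];v=s[0]-s[1];print('bar side',s,np.degrees(np.arctan2(v[1],v[0])),np.linalg.norm(v))
v=P['mark']-P['foot'];print('markdir',np.degrees(np.arctan2(v[1],v[0])),np.linalg.norm(v))
v=onz(a,205,191.8,.06)-onz(a,208.5,216.2,.06);print('markdir top',np.degrees(np.arctan2(v[1],v[0])),np.linalg.norm(v),onz(a,208.5,216.2,.06),onz(b,257.7,321.2,.06))
# hob edges angle top
for p,q in(((64,260),(255,234)),((46,87),(232,63))):
    v=onz(a,*p,.06)-onz(a,*q,.06);print(np.degrees(np.arctan2(v[1],v[0]))-90)
o=ctrl.get_obs();print({k:np.round(o[k],4) for k in('t','tool_pos','tool_rot','opening','contact_force')})
from scipy.spatial.transform import Rotation as R;print(R.from_rotvec(o['tool_rot']).as_matrix().round(3))
```

```text
tip [ 0.5457 -0.1519  0.0492] [0.00162251]
foot [0.5624 0.0912 0.0587] [4.7654242e-06]
mark [0.6031 0.0975 0.0594] [0.0001519]
skirt [ 0.5251399  -0.14184522  0.028     ]
red [array([ 0.54673271, -0.15175837,  0.05      ]), array([ 0.52149089, -0.14208757,  0.05      ])]
-20.963152468653345
bar side [array([ 0.54439923, -0.15039415,  0.05      ]), array([ 0.50372462, -0.13791436,  0.05      ])] -17.057067835135012 0.04254607721123486
markdir 8.840851510375376 0.04117385778077036
markdir top 8.975921294481525 0.04135613312037914 [0.5622877  0.09095854 0.06      ] [0.56212149 0.09278222 0.06      ]
7.8474503775019
7.950026934318771
{'t': np.float64(0.1), 'tool_pos': array([0.2256, 0.5823, 0.2302]), 'tool_rot': array([-5.7740e-01, -3.0875e+00,  2.7000e-03]), 'opening': np.float64(0.0853), 'contact_force': array([-0.3018,  1.5002, -0.3435])}
[[-0.932  0.361 -0.001]
 [ 0.361  0.932 -0.002]
 [ 0.    -0.002 -1.   ]]
```

The knob is at about (0.525, -0.1435), yaw about -19°. The shaft is at about (0.562, 0.0915), yaw about 8.3°. The crop confirms the small black knob. Moving over it.

>>> play_rows:
  series:
    - [1,[-0.75,-0.8,0],[0,0,0]]
    - [1,[-0.75,-0.8,0],[0,0,0]]
    - [1,[-0.75,-0.8,0],[0,0,0]]
    - [1,[-0.75,-0.8,0],[0,0,0]]
    - [1,[-0.75,-0.8,0],[0,0,0]]
    - [1,[-0.75,-0.8,0],[0,0,0]]
    - [1,[-0.75,-0.8,0],[0,0,0]]
    - [1,[-0.75,-0.8,0],[0,0,0]]
  force: 80

```text
t: 1.1
tool_pos: [0.39, 0.1743, 0.231]
tool_rot: [0.577, 3.088, 0.0]
contact_force: [1.6, -0.0, -0.5]
opening: 0.085
grip_force: 0.0
```

```bash
cat > rem.py <<'E'
import sys;from h import *
from scipy.spatial.transform import Rotation as R
x,y,z,yaw=map(float,sys.argv[1:5])   # yaw = wanted direction of -tool x, deg
o=ctrl.get_obs();T=R.from_rotvec(o['tool_rot']);a=np.radians(yaw)
G=np.array([[-np.cos(a),-np.sin(a),0],[-np.sin(a),np.cos(a),0],[0,0,-1]]).T
G=np.column_stack([[-np.cos(a),-np.sin(a),0],[-np.sin(a),np.cos(a),0],[0,0,-1]])
d=T.inv().apply(np.array([x,y,z])-o['tool_pos'])
print('t',o['t'],'pos',np.round(o['tool_pos'],4),'F',np.round(o['contact_force'],1),'open',np.round(o['opening'],4),'q6',o['q'][5].round(2))
print('shift',np.round(d/.05,3),'turn',np.round(np.degrees((T.inv()*R.from_matrix(G)).as_rotvec())/8,3))
E
sed -i '/\.T$/d' rem.py; python3 rem.py .525 -.1435 .12 -19.3
```

```text
t 1.1 pos [0.39   0.1743 0.231 ] F [ 1.6 -0.  -0.5] open 0.085 q6 -0.96
shift [-4.812 -4.951  2.22 ] turn [ 0.     0.    -0.234]
```

>>> play_rows:
  series:
    - [1,[-0.69,-0.71,0],[0,0,0]]
    - [1,[-0.69,-0.71,0.2],[0,0,0]]
    - [1,[-0.69,-0.71,0.4],[0,0,0]]
    - [1,[-0.69,-0.71,0.4],[0,0,0]]
    - [1,[-0.69,-0.71,0.4],[0,0,0]]
    - [1,[-0.69,-0.71,0.4],[0,0,0]]
    - [1,[-0.66,-0.68,0.4],[0,0,-0.23]]
    - [1,[0,0,0],[0,0,0]]

```text
t: 2.1
tool_pos: [0.5235, -0.1431, 0.1185]
tool_rot: [-0.533, -3.091, -0.001]
contact_force: [-0.2, 0.5, 0.4]
opening: 0.0855
grip_force: 0.0
```

```bash
python3 rem.py .525 -.1435 .03 -19.3
python3 - <<'E'
from h import *
a=snap('top','t2.png');b=snap('side','s2.png')
c=lambda i,u,v:cv2.resize(i[v:v+100,u:u+132],(396,300),interpolation=cv2.INTER_CUBIC)
cv2.imwrite('pics/c2.png',np.hstack([c(a['color'],280,190),c(b['color'],240,170)]))
E
```

```text
t 2.1 pos [ 0.5235 -0.1431  0.1185] F [-0.2  0.5  0.4] open 0.0855 q6 -1.63
shift [-0.04   0.002  1.771] turn [-0.    -0.034 -0.031]
```

View pics/c2.png

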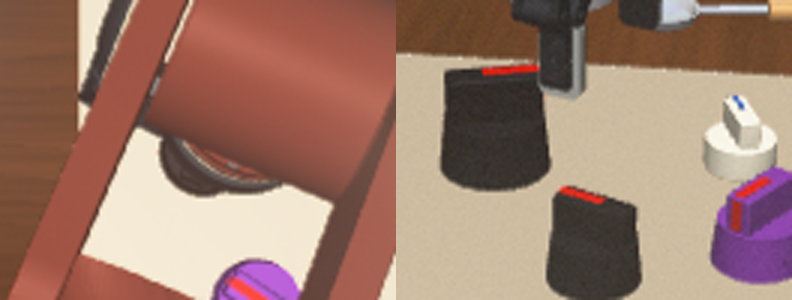

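The crop shows the gripper above the target knob and clear of its neighbours (small black knob at (595,240) in the crop). Descending and gripping the bar.

>>> play_rows:
  series:
    - [0.6,[0,0,0.5],[0,0,0]]
    - [0.6,[-0.04,0,0.5],[0,0,0]]
    - [0.6,[0,0,0.4],[0,0,0]]
    - [0.6,[0,0,0.35],[0,0,0]]
    - [0.6,[0,0,0],[0,0,0]]

```text
t: 2.82
tool_pos: [0.5252, -0.1409, 0.0323]
tool_rot: [-0.527, -3.094, -0.001]
contact_force: [-0.2, 0.2, -0.1]
opening: 0.0512
grip_force: 0.0
```

```bash
python3 rem.py .525 -.1435 .03 -19.3
```

```text
t 2.825 pos [ 0.5252 -0.1409  0.0323] F [-0.2  0.2 -0.1] open 0.0512 q6 -1.63
shift [-0.014 -0.049  0.046] turn [ 0.001 -0.022 -0.003]
```

>>> play_rows:
  series:
    - [0.6,[0,-0.03,0.04],[0,0,0]]
    - [0.4,[0,0,0],[0,0,0]]
    - [0.2,[0,0,0],[0,0,0]]
    - [0.0,[0,0,0],[0,0,0]]
    - [0.0,[0,0,0],[0,0,0]]
    - [0.0,[0,0,0],[0,0,0]]
    - [0.0,[0,0,0],[0,0,0]]
  force: 80

```text
t: 3.7
tool_pos: [0.5266, -0.1436, 0.0328]
tool_rot: [0.528, 3.095, -0.001]
contact_force: [0.2, -0.5, 6.0]
opening: 0.0142
grip_force: 82.0
```

>>> play_rows:
  series:
    - [0,[0,0,-0.3],[0,0,0]]
    - [0,[0,0,-0.7],[0,0,0]]
    - [0,[0,0,-0.8],[0,0,0]]
    - [0,[0,0,-0.8],[0,0,0]]
    - [0,[0,0,0],[0,0,0]]

```text
t: 4.32
tool_pos: [0.528, -0.144, 0.1666]
tool_rot: [0.526, 3.089, -0.003]
contact_force: [-1.4, -0.6, -1.3]
opening: 0.0138
grip_force: 81.3
```

```bash
python3 rem.py .5623 .0915 .16 8.3
python3 - <<'E'
from h import *
a=snap('top','t3.png');b=snap('side','s3.png')
import pickle;pickle.dump((a,b),open('d3.pkl','wb'))
cv2.imwrite('pics/c3.png',cv2.resize(b['color'][130:290,230:430],(800,640))[:600])
E
```

```text
t 4.325 pos [ 0.528  -0.144   0.1666] F [-1.4 -0.6 -1.3] open 0.0138 q6 -1.64
shift [0.915 4.672 0.123] turn [-0.017  0.055 -3.455]
```

View pics/c3.png

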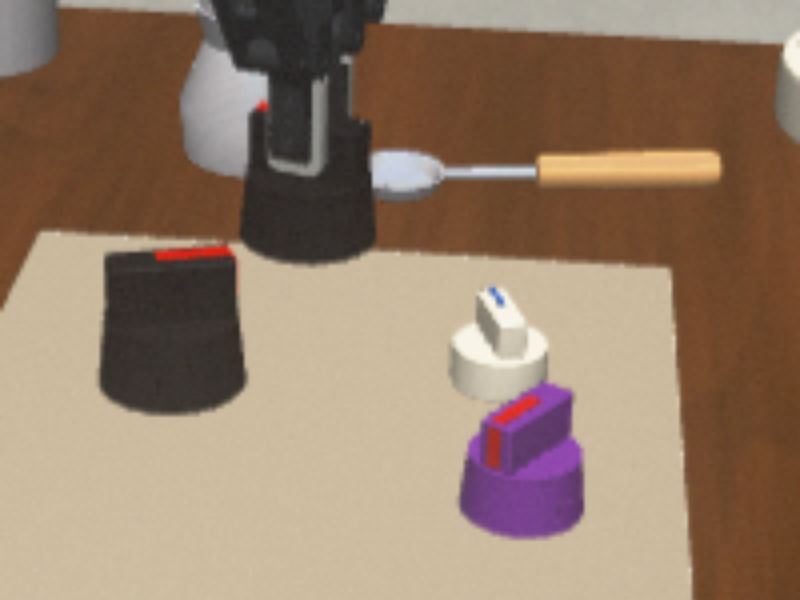

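Run:
```python
from h import *
import pickle;a,b=pickle.load(open('d3.pkl','rb'))
for z in(.134,.137):
  c=onz(b,307,187.8,z);print(c, proj(b,[.528,-.144,z]))
# predicted skirt silhouette for knob centered at TCP axis offset k along knob x
z0=.1365;yaw=np.radians(-19.3);ph=np.linspace(0,6.28,100)
for k in(-.006,-.003,0,.003):
  cx,cy=.528+k*np.cos(yaw),-.144+k*np.sin(yaw)
  p=np.array([proj(b,[cx+.026*np.cos(t),cy+.026*np.sin(t),z0]) for t in ph]);q=(p-[230,130])*4
  print(k,q.min(0),q.max(0))
```

```text
[ 0.52651844 -0.14386871  0.134     ] [306.0357666  187.70603019]
[ 0.52590037 -0.13744353  0.137     ] [306.0639783  185.89835721]
-0.006 [249.62960296 199.48306452] [387.51120278 257.75829305]
-0.003 [242.49931876 198.0139275 ] [380.23349039 256.14315543]
0 [235.38568114 196.54813144] [372.97273686 254.53188111]
0.003 [228.28863185 195.08566494] [365.72888296 252.92445626]
```

>>> play_rows:
  series:
    - [0,[0.15,0.6,0],[0,0,0]]
    - [0,[0.15,0.8,0],[0,0,0]]
    - [0,[0.15,0.8,0],[0,0,0]]
    - [0,[0.15,0.8,0],[0,0,0]]
    - [0,[0.15,0.8,0],[0,0,0]]
    - [0,[0.15,0.8,0],[0,0,0]]
    - [0,[0,0,0],[0,0,-0.9]]
    - [0,[0,0,0],[0,0,-0.9]]

```text
t: 5.42
tool_pos: [0.5579, 0.0894, 0.1591]
tool_rot: [-0.127, -3.134, 0.001]
contact_force: [-0.0, -0.3, -0.6]
opening: 0.0141
grip_force: 81.2
```

>>> play_rows:
  series:
    - [0,[0,0,0],[0,0,-0.9]]
    - [0,[0,0,0],[0,0,-0.75]]
    - [0,[0,0,0],[0,0,0]]

```text
t: 5.8
tool_pos: [0.5582, 0.0887, 0.1595]
tool_rot: [0.224, -3.13, -0.0]
contact_force: [0.8, -0.2, -0.2]
opening: 0.0137
grip_force: 81.2
```

```bash
python3 rem.py .5638 .0917 .12 8.3
```

```text
t 5.8 pos [0.5582 0.0887 0.1595] F [ 0.8 -0.2 -0.2] open 0.0137 q6 -1.69
shift [-0.122  0.043  0.79 ] turn [ 0.003 -0.029 -0.015]
```

>>> play_rows:
  series:
    - [0,[-0.06,0.02,0.3],[0,0,0]]
    - [0,[-0.06,0.02,0.4],[0,0,0]]
    - [0,[0,0,0],[0,0,0]]
    - [0,[0,0,0],[0,0,0]]

```text
t: 6.3
tool_pos: [0.565, 0.0916, 0.1263]
tool_rot: [0.226, -3.133, -0.0]
contact_force: [0.5, 0.6, 0.4]
opening: 0.014
grip_force: 81.2
```

```bash
python3 rem.py .5638 .0917 .12 8.3; python3 rem.py .5638 .0917 .12 8.3;python3 - <<'E'
from h import *
a=snap('top','t4.png');b=snap('side','s4.png')
import pickle;pickle.dump((a,b),open('d4.pkl','wb'))
c=lambda i,u,v:cv2.resize(i[v:v+120,u:u+80],(400,600),interpolation=cv2.INTER_CUBIC)
cv2.imwrite('pics/c4.png',np.hstack([c(b['color'],215,230),c(a['color'],170,150)]))
E
```

```text
t 6.3 pos [0.565  0.0916 0.1263] F [0.5 0.6 0.4] open 0.014 q6 -1.68
shift [0.024 0.006 0.125] turn [ 0.001 -0.007 -0.007]
t 6.3 pos [0.565  0.0916 0.1263] F [0.5 0.6 0.4] open 0.014 q6 -1.68
shift [0.024 0.006 0.125] turn [ 0.001 -0.007 -0.007]
```

View pics/c4.png

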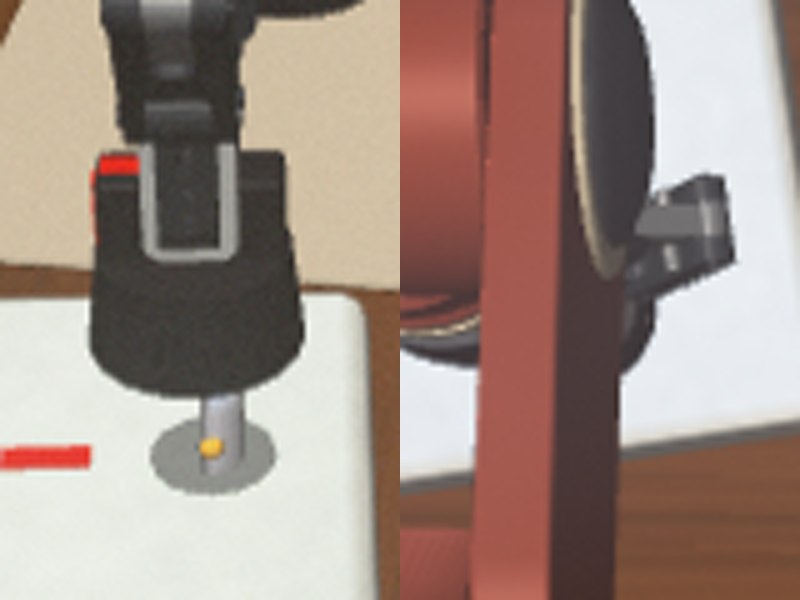

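Run:
```python
from h import *
import pickle;a,b=pickle.load(open('d4.pkl','rb'))
ph=np.linspace(0,6.28,100)
for z0 in(.0925,.0955):
  for X,Y in((.5623,.0915),(.5593,.0915),(.5653,.0915),(.5623,.0945)):
    p=np.array([proj(b,[X+.026*np.cos(t),Y+.026*np.sin(t),z0]) for t in ph]);q=(p-[215,230])*5
    print(z0,X,Y,q.min(0),q.max(0))
p=np.array([proj(b,[.5623+.015*np.cos(t),.0915+.015*np.sin(t),.06]) for t in ph]);q=(p-[215,230])*5;print(q.min(0),q.max(0))
```

```text
0.0925 0.5623 0.0915 [101.42549578 284.36133994] [317.83906658 410.96359878]
0.0925 0.5593 0.0915 [113.73245587 285.19865081] [330.12560023 411.89071747]
0.0925 0.5653 0.0915 [ 89.12514404 283.52446324] [305.55908842 410.03699228]
0.0925 0.5623 0.0945 [ 98.82108994 291.19049571] [316.04241908 418.72070988]
0.0955 0.5623 0.0915 [100.83794937 274.40814474] [317.72037509 400.6392719 ]
0.0955 0.5593 0.0915 [113.17137795 275.24461759] [330.03329021 401.56559471]
0.0955 0.5653 0.0915 [ 88.51115766 273.57210653] [305.41404365 399.71346199]
0.0955 0.5623 0.0945 [ 98.22572313 281.21618212] [315.91941725 408.37453893]
[152.59841212 415.84156993] [274.56797171 490.99833728]
```

The side view shows the knob over the shaft, its skirt centred about 3 mm too far towards the mark (crop columns 90–303, where 102–317 is wanted). Shifting it back and lowering it.

>>> play_rows:
  series:
    - [0,[0.06,0,0.0],[0,0,0]]
    - [0,[0,0,0.1],[0,0,0]]
    - [0,[0,0,0.1],[0,0,0]]
    - [0,[0,0,0.1],[0,0,0]]
    - [0,[0,0,0],[0,0,0]]

```text
t: 7.02
tool_pos: [0.5617, 0.0911, 0.1109]
tool_rot: [0.226, -3.132, -0.0]
contact_force: [-0.2, -0.2, -0.4]
opening: 0.0139
grip_force: 81.2
```

Underside is at about 0.080, just at the shaft tip. Lowering in small steps.

>>> play_rows:
  series:
    - [0,[0,0,0.05],[0,0,0]]
    - [0,[0,0,0.05],[0,0,0]]
    - [0,[0,0,0],[0,0,0]]

```text
t: 7.4
tool_pos: [0.5621, 0.0911, 0.1066]
tool_rot: [0.226, -3.133, 0.0]
contact_force: [0.3, 0.3, -0.3]
opening: 0.0141
grip_force: 81.2
```

>>> play_rows:
  series:
    - [0,[0,0,0.04],[0,0,0]]
    - [0,[0,0,0.04],[0,0,0]]
    - [0,[0,0,0],[0,0,0]]

```text
t: 7.78
tool_pos: [0.5621, 0.0911, 0.1025]
tool_rot: [0.226, -3.133, -0.0]
contact_force: [-0.6, 0.1, -1.1]
opening: 0.014
grip_force: 81.2
```

>>> play_rows:
  series:
    - [0,[0,0,0.04],[0,0,0]]
    - [0,[0,0,0.04],[0,0,0]]
    - [0,[0,0,0],[0,0,0]]

```text
t: 8.15
tool_pos: [0.562, 0.0911, 0.0985]
tool_rot: [0.226, -3.133, -0.0]
contact_force: [-0.4, 0.2, -0.8]
opening: 0.0141
grip_force: 81.2
```

>>> play_rows:
  series:
    - [0,[0,0,0.04],[0,0,0]]
    - [0,[0,0,0.04],[0,0,0]]
    - [0,[0,0,0],[0,0,0]]

```text
t: 8.52
tool_pos: [0.5626, 0.0913, 0.095]
tool_rot: [-0.226, 3.133, 0.0]
contact_force: [-0.1, 0.8, 1.1]
opening: 0.0138
grip_force: 81.5
```

>>> play_rows:
  series:
    - [0,[0,0,0.04],[0,0,0]]
    - [0,[0,0,0.04],[0,0,0]]
    - [0,[0,0,0],[0,0,0]]

```text
t: 8.9
tool_pos: [0.5621, 0.091, 0.0908]
tool_rot: [0.226, -3.133, 0.0]
contact_force: [-0.9, 0.5, 2.6]
opening: 0.0141
grip_force: 81.7
```

>>> play_rows:
  series:
    - [0,[0,0,0.04],[0,0,0]]
    - [0,[0,0,0.02],[0,0,0]]
    - [0,[0,0,0],[0,0,0]]

```text
t: 9.28
tool_pos: [0.5623, 0.091, 0.0908]
tool_rot: [0.226, -3.132, 0.001]
contact_force: [-9.6, -0.6, 17.9]
opening: 0.014
grip_force: 83.9
```

>>> play_rows:
  series:
    - [0,[0,0,0.02],[0,0,0]]
    - [0,[0,0,0.01],[0,0,0]]
    - [0,[0,0,0],[0,0,0]]

```text
t: 9.65
tool_pos: [0.5623, 0.091, 0.0908]
tool_rot: [0.226, -3.132, 0.001]
contact_force: [-14.3, -0.9, 24.7]
opening: 0.0142
grip_force: 84.7
```

>>> play_rows:
  series:
    - [0,[0,0,-0.06],[0,0,0]]
    - [0.5,[0,0,0],[0,0,0]]
    - [0.5,[0,0,0],[0,0,0]]
    - [0.5,[0,0,0],[0,0,0]]
    - [0.5,[0,0,-0.5],[0,0,0]]
    - [0.5,[0,0,-0.9],[0,0,0]]
    - [0.5,[0,0,-0.9],[0,0,0]]
    - [0.5,[0,0,0],[0,0,0]]

```text
t: 10.65
tool_pos: [0.565, 0.0912, 0.2094]
tool_rot: [-0.225, 3.124, -0.001]
contact_force: [0.4, -0.5, 0.2]
opening: 0.0428
grip_force: 0.0
```

>>> play_rows:
  series:
    - [0.5,[0.9,0,-0.2],[0,0,0]]
    - [0.5,[0.9,0,0],[0,0,0]]
    - [0.5,[0.9,0,0],[0,0,0]]
    - [0.5,[0,0,0],[0,0,0]]

```text
t: 11.15
tool_pos: [0.426, 0.0717, 0.2122]
tool_rot: [0.226, -3.131, -0.0]
contact_force: [0.3, 0.1, -0.5]
opening: 0.0424
grip_force: 0.0
```

Run:
```python
from h import *
a=snap('top','t5.png');b=snap('side','s5.png')
c=lambda i,u,v:cv2.resize(i[v:v+90,u:u+60],(400,600),interpolation=cv2.INTER_CUBIC)
cv2.imwrite('pics/c5.png',np.hstack([c(b['color'],215,260),c(a['color'],180,160)]))
ph=np.linspace(0,6.28,100);v=np.array([np.cos(.145),np.sin(.145)]);f=np.array([.5623,.0915])
for d,o in((b,(215,260)),(a,(180,160))):
  S=lambda P:np.round((proj(d,P)-o)*6.667)
  for dz in(0,.006):
    print(dz,'tip',S([*(f+.022*v),.108+dz]),'tail',S([*(f-.022*v),.108+dz]));p=np.array([S([*(f+.026*np.array([np.cos(t),np.sin(t)])),.06+dz]) for t in ph]);print(p.min(0),p.max(0))
```

```text
0 tip [154. 192.] tail [401. 189.]
[144. 319.] [425. 493.]
0.006 tip [152. 164.] tail [400. 161.]
[142. 294.] [425. 467.]
0 tip [144. 258.] tail [167. 441.]
[ 83. 271.] [293. 479.]
0.006 tip [139. 254.] tail [163. 438.]
[ 78. 267.] [290. 476.]
```

View pics/c5.png

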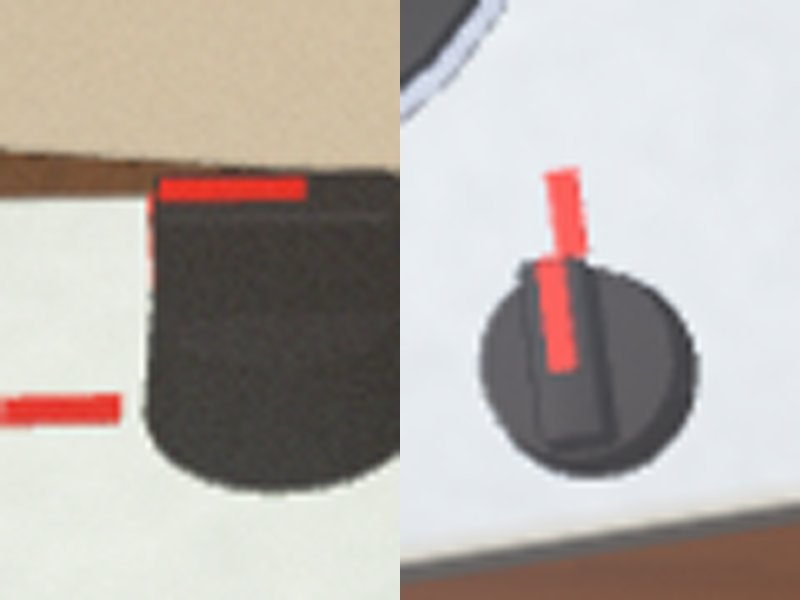

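Seen in both views, the knob is level and matches the home prediction: skirt bottom at crop row 493 (predicted 493), pointer end at about (154,190) (predicted (154,192)). The pointer line is in line with the red mark. Handing in.

```bash
python3 -c "
from h import *
print(ctrl.finish_job())"
```

```text
the job is handed in; nothing more can be done
None
```

The black knob is on the D-shaft, pushed fully home and flat on the hob with its pointer at the red mark, checked in both camera views; I let it go, left the white knob untouched, and handed the job in at about 11 s.

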